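# Clamp a ring blank: press the spring plunger home and lock it with the sliding keeper

### The job

Clamp the silver ring blank that lies in the jeweller's hold-down clamp: press the clamp's spring plunger down until it is fully home, and while you keep it pressed down slide the steel keeper yoke across as far as it goes (fingers pressing on the plunger's bar can push the yoke's bridge along), so that its tongue covers the end of the plunger's bar. Then let go, leaving the plunger trapped down under the keeper. Press and push gently, by feel: never lean hard on a part that has reached its stop or is blocked, and leave the other things on the bench where they are.

Things in the scene. Friction and masses are not known exactly. Their poses are not given: they have to be found in the camera images.
- clamp: Hold-down clamp; place and yaw vary. Origin: centre of the underside of its base plate (92 x 190 x 8 mm, screwed to the bench), z up. Above it a platform on levelling screws carries two columns and a grey housing 76 (x) by 150 (y) mm. The housing's top lies 84 to 100 mm above the bench: it differs each time and is not measured; find heights by feel or sight. The ring blank lies under the housing.
- plunger (a joint): Steel plunger on the clamp's vertical axis (x = y = 0), m pressed down: 0 = up, 0.012 = home on its hard stop. On top a flat bar 34 (x) by 90 (y) by 8 mm; its top is 21 mm above the housing's top when up, 9 mm when home (so 105 to 121 mm above the bench when up). Spring: 4 N to start, 9 N to hold home. It must be 0.0105 down for the keeper to pass. Does not tilt; fingertips can slide on it.
- keeper (a joint): Dark steel yoke round the bar, m slid along the clamp's +y: starts open at 0 to 0.004, shut 0.020 on a stop; friction 1.5 N, stays where left. Bridge over the bar: 10 thick (y), 70 long (x), 26 to 38 mm above the housing, centre at y = 21 mm + slide. Tongue: cross plate at the -y end, leading edge at y = -52 mm + slide; blocked by the bar's end at 0.007 while the plunger is up.
- mallet: Bystander: wooden mallet, 240 mm, lying to the left. Leave alone.
- mandrel: Bystander: steel ring mandrel 260 mm long, 24 mm thick, lying to the right. Leave alone.
- bench_block: Bystander: steel block 70 x 70 x 18 mm beside the clamp. Leave alone.
- ring_blank: Bystander: spare ring blank, 25 mm across, 6 mm high, beside the clamp. Leave alone.
- needle_file: Bystander: file with wooden handle, 170 mm, beside the clamp. Leave alone.
- pickle_bowl: Bystander: white bowl 80 mm across, 35 mm high, to the left. Leave alone.
- polish_bar: Bystander: red-brown polishing bar 35 x 90 x 30 mm, to the right. Leave alone.
Not all that is in view belongs to the job. Leave any green or red look-alike of the clamp alone.

How it is judged:
By the outcome, as a careful person would: the job done as asked, in the order asked, and still so for the second after the job is handed in, with the robot touching nothing.
It also fails if it takes over 69 s, if anything falls off the work surface, if the arm or the gripper's body presses on something with over 40 N, if the wrist force passes 120 N, or if a joint passes its speed limit or range.

### The arm

A 6-joint arm with a two-finger parallel gripper is mounted at the origin on the work surface. World frame = base frame: x ahead of the robot, y to its left, z up, the work surface at z = 0. Lengths are in m, angles in rad, forces in N, time in s.
With the tool pointing down it reaches from about 0.325 to 0.775 m from the base axis. Payload 5.5 kg.
Tool frame: the origin (TCP) lies between the finger pads; the fingertips stand 8 mm ahead of it and the grasp point (between the pads) lies 11 mm behind it (r.tip_extent is the distance from the TCP to the fingertips, in m); z points along the fingers, x is the direction in which the jaws open and shut, and the axes are right-handed (so a half turn about z gives the same grasp; the last joint's range is limited). The gripper opens to 85 mm and grips with 20 to 120 N. Pads are 22 mm wide; open, the fingers measure 114 mm over their backs; the gripper's body (76 mm by 85 mm) begins 54 mm behind the grasp point. The pads swing forward as they close: fully open they stand 13 mm farther back than shut.
Start: joints at [-1.374, 0.091, 1.231, -0, 1.82, -0.057], TCP at [0.151, -0.581, 0.239] pointing down, gripper open.
Joint ranges: [-2.87, 2.87], [-0.86, 2.18], [0.17, 2.46], [-1.51, 4.65], [0.06, 2.69], [-2.65, 2.65]. Speed limits (rad/s): [2.57, 2.57, 3.01, 3.14, 3.14, 3.14].

### API

Orientations are given as a unit quaternion [w, x, y, z].
In Python, from station import r gives the robot as it stands. Calls block until the motion is done:
- r.move_to(position, orientation): joint-space move of the TCP to a pose.
- r.move_straight(position, orientation=None, velocity=0.15): straight line of the TCP; orientation=None keeps the orientation; velocity is the mean speed in m/s.
- r.move_j(angles): joint-space move.
- r.open_gripper() and r.close_gripper(): open the fingers fully, or close them until they stop; the grip force is fixed at half the most.
- r.wait(seconds).
- r.inverse_kinematics(position, orientation): joint angles nearest the present ones, or None.
- r.snapshot(name): name is "side" or "top" or "wrist"; returns a dict with "img" (420x560x3 uint8, red, green, blue), "range_z" (420x560 float32, m along the optical axis (not along the pixel's ray), 0 where there is no reading), "fx", "fy", "cx", "cy" (pixels), "distortion" ([k1, k2, p1, p2, k3] as OpenCV has them; the pictures are not rectified), "origin" and "rotation" of the camera in the world. Camera axes: x right, y up, looking along -z (the intrinsics and any distortion apply to the point x, -y, -z); pixel columns grow to the right and rows downward; lengths in m; the calibration is good to about 2 mm. A picture is of the moment at which its call begins.
A pose or a line that the arm cannot do raises r.MotionError and nothing moves.
- r.sign_off(): hands the job in, once; it reports no verdict.
Readings, each from a call of its own:
- r.get_time_s(): time.
- r.get_qpos(): joint angles.
- r.get_joint_velocities(): joint speeds.
- r.get_joint_efforts(): joint torques, N m.
- r.get_tcp_pos(): TCP position.
- r.get_tcp_rot(): TCP orientation.
- r.get_contact_force(): force on the tool from outside, world axes, zero at the start.
- r.get_wrist_torque(): the same for the moment, N m.
- r.get_finger_gap(): finger opening in m.
Only numpy, scipy, OpenCV 4.12 (cv2) and the standard library are available. Lean on these libraries where they do the work, as an engineer would, in place of code of your own. Each camera call takes 0.05 s, during which the arm holds its last target.

## Working session

There is one attempt and no reset: what is moved stays moved. The work goes in short steps, each a Python script; the robot and the scene stay as the last script left them, time stands still between calls to the robot, and variables do not carry over. Pictures are saved under pics/ and viewed, and the job is handed in when it is done.

```bash
ls; mkdir -p pics
python3 - <<'E'
from station import r
import cv2,pickle
print(r.get_time_s())
for n in ("side","top","wrist"):
    s=r.snapshot(n); pickle.dump(s,open(f"pics/{n}0.pkl","wb"))
    cv2.imwrite(f"pics/{n}0.png",s["img"][:,:,::-1]); print(n,s["origin"],s["rotation"],s["fx"],s["distortion"])
print(r.get_time_s(), r.get_tcp_rot(), r.get_contact_force())
E
```

```text
pics
0.0
side [0.23412864 1.04294374 0.77976025] [-0.10865414 -0.06516745  0.46517626  0.87610418] 446.2469003270198 [-0.06855725  0.          0.          0.          0.        ]
top [0.38875196 0.00775188 1.42209455] [ 0.71379141  0.02878508 -0.02401547 -0.69935434] 432.53940187775464 [-0.01826235  0.          0.          0.          0.        ]
wrist [ 0.22391305 -0.56123106  0.37248399] [ 0.78184862 -0.11938965  0.09257628 -0.60488717] 361.99317183669234 [-0.04476246  0.          0.          0.          0.        ]
0.15 [-5.07702942e-04  7.90914854e-01 -6.11925756e-01 -5.52265024e-04] [ 0.45534024 -0.04369184 -0.60634319]
```

View pics/top0.png

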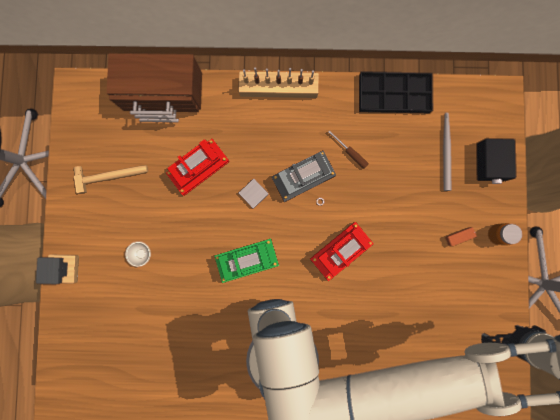

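View pics/side0.png

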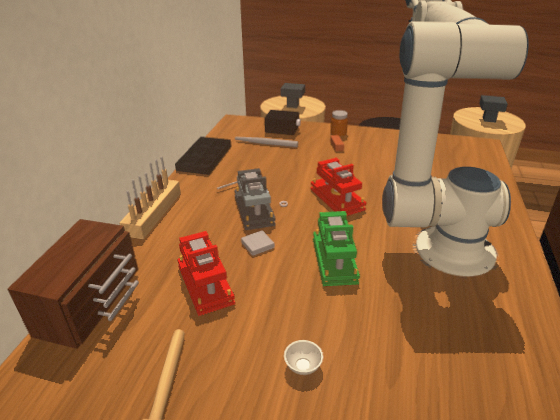

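Candidates in the top view are red (197,165), green (246,261), red (342,250) and grey (305,176). Only the grey one is steel-coloured as described, so I'll confirm it in an enlarged crop.

```bash
cat > h.py <<'E'
import numpy as np,cv2,pickle
from scipy.spatial.transform import Rotation as R
def Rm(s): 
    q=s["rotation"]; return R.from_quat([q[1],q[2],q[3],q[0]]).as_matrix()
def K(s): return np.array([[s["fx"],0,s["cx"]],[0,s["fy"],s["cy"]],[0,0,1.]])
def rays(s,uv):
    n=cv2.undistortPoints(np.asarray(uv,float).reshape(-1,1,2),K(s),np.array(s["distortion"],float)).reshape(-1,2)
    return np.c_[n[:,0],-n[:,1],-np.ones(len(n))]@Rm(s).T
def cloud(s):
    z=s["range_z"];v,u=np.nonzero(z>0)
    d=rays(s,np.c_[u,v]); P=np.full(z.shape+(3,),np.nan); P[v,u]=s["origin"]+d*z[v,u][:,None]; return P
def onz(s,uv,z):
    d=rays(s,uv); return s["origin"]+d*((z-s["origin"][2])/d[:,2])[:,None]
E
python3 - <<'E'
from h import *
s=pickle.load(open("pics/top0.pkl","rb")); P=cloud(s)
c=s["img"][140:215,255:355][:,:,::-1]; c=cv2.resize(c,None,fx=8,fy=8,interpolation=2)
cv2.imwrite("pics/topcrop.png",c)
w=cv2.resize(pickle.load(open("pics/side0.pkl","rb"))["img"][155:240,215:300][:,:,::-1],None,fx=7,fy=7,interpolation=2)
cv2.imwrite("pics/sidecrop.png",w)
np.set_printoptions(precision=3,suppress=True)
for u,v in [(305,176),(300,178),(283,184),(325,168),(312,172),(440,300),(254,194)]: print(u,v,P[v,u])
E
```

```text
305 176 [ 0.581 -0.058  0.116]
300 178 [ 0.573 -0.042  0.127]
283 184 [0.56  0.009 0.079]
325 168 [ 0.608 -0.119  0.108]
312 172 [ 0.594 -0.079  0.112]
440 300 [ 0.2   -0.51  -0.004]
254 194 [0.533 0.103 0.019]
```

View pics/topcrop.png

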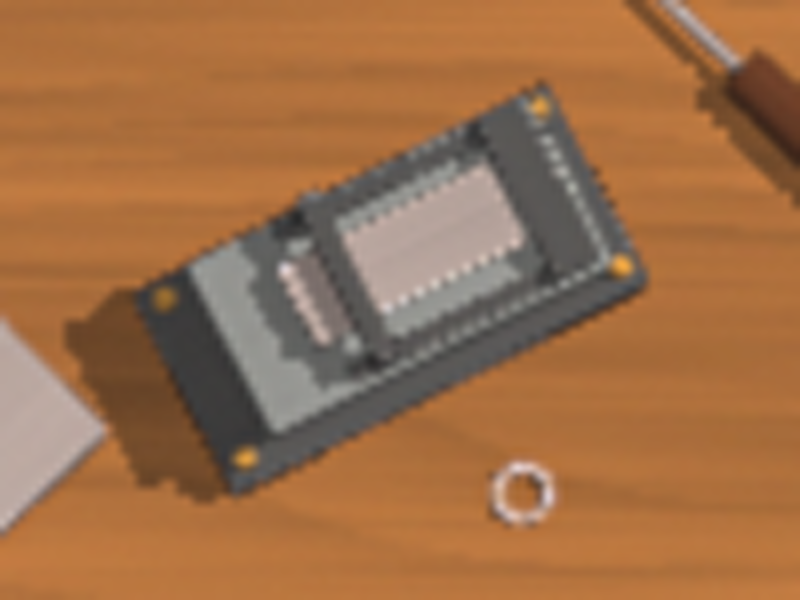

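View pics/sidecrop.png

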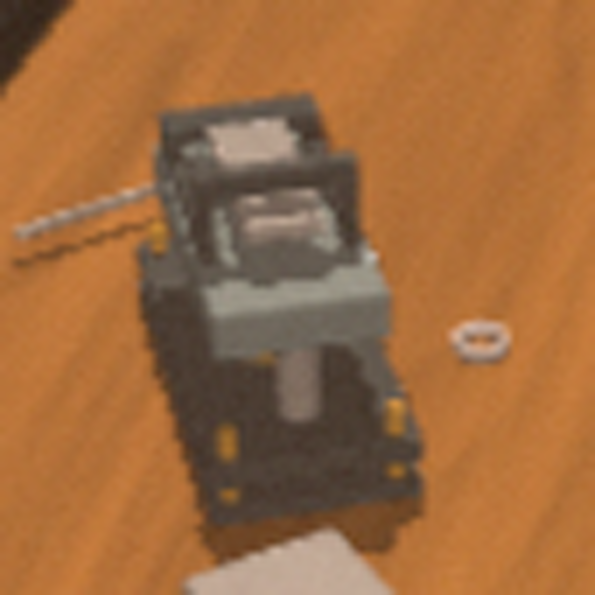

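The crop confirms the grey steel clamp. Its bar spans crop (285–525, 160–340), the bridge is at about (350,280), and the tongue plate is at the right end, about (540,210). So clamp +y points left and down in the picture. Next I'll measure the bar and bridge with the wrist camera.

Run:
```python
from h import *
from station import r
np.set_printoptions(precision=4,suppress=True)
s=pickle.load(open("pics/top0.pkl","rb")); P=cloud(s)
img=s["img"].astype(int); m=np.zeros(P.shape[:2],bool); m[140:215,255:355]=1
bar=m&(img[:,:,0]-img[:,:,2]>5)&(img[:,:,0]-img[:,:,2]<45)&(img[:,:,0]>140)&(P[:,:,2]>.095)
q=P[bar]; print(len(q),np.median(q[:,2]))
v,u=np.nonzero(bar); z=np.median(q[:,2])
xy=onz(s,np.c_[u,v],z)[:,:2].astype(np.float32)
rc=cv2.minAreaRect(xy*1000); print(rc)
# wrist mount relative to tcp
w=pickle.load(open("pics/wrist0.pkl","rb"))
t=r.get_tcp_rot();T=R.from_quat([t[1],t[2],t[3],t[0]]).as_matrix()
print(T, T.T@(w["origin"]-r.get_tcp_pos()), T.T@Rm(w))
```

```text
253 0.11237851076771754
((600.8018798828125, -67.10850524902344), (36.63685607910156, 111.3292465209961), 25.773427963256836)
[[ 0.2511 -0.968  -0.0003]
 [-0.968  -0.2511  0.0015]
 [-0.0015 -0.0001 -1.    ]] [-0.0005 -0.0758 -0.1341] [[ 1.      0.0004 -0.0011]
 [ 0.     -0.9543 -0.2988]
 [-0.0012  0.2988 -0.9543]]
```

```bash
cat >> h.py <<'E'
def quat(yaw,flip=False):
    c,s=np.cos(yaw),np.sin(yaw); x=np.array([c,s,0])*(-1 if flip else 1); z=np.array([0,0,-1.])
    q=R.from_matrix(np.c_[x,np.cross(z,x),z]).as_quat(); return np.array([q[3],q[0],q[1],q[2]])
E
python3 - <<'E'
from h import *
from station import r
np.set_printoptions(precision=4,suppress=True)
yaw=np.radians(25.8)
for f in (0,1): print(f, r.inverse_kinematics([.585,-.065,.24],quat(yaw,f)))
f=0 if False else 1
q=quat(yaw,True) 
if r.inverse_kinematics([.585,-.065,.24],q) is None: q=quat(yaw,False)
r.close_gripper()
ey=np.array([-np.sin(yaw),np.cos(yaw),0])
for i,o in enumerate((0,)):
    r.move_to(np.array([.585,-.065,.22]),q)
    r.wait(.2)
    s=r.snapshot("wrist"); pickle.dump(s,open(f"pics/w{i+1}.pkl","wb")); cv2.imwrite(f"pics/w{i+1}.png",s["img"][:,:,::-1]); print(s["origin"])
print(r.get_time_s(),r.get_qpos(),r.get_finger_gap(),r.get_contact_force())
E
```

```text
0 [-0.1685  0.0603  1.2618 -0.      1.8195 -0.6187]
1 [-0.1685  0.0603  1.2618 -0.      1.8195  2.5228]
[ 0.6176 -0.1337  0.3542]
3.5667 [-0.1692  0.0571  1.3004 -0.0001  1.7841  2.5227] -8.871673609457845e-05 [ 0.7425 -0.0755 -0.4521]
```

View pics/w1.png

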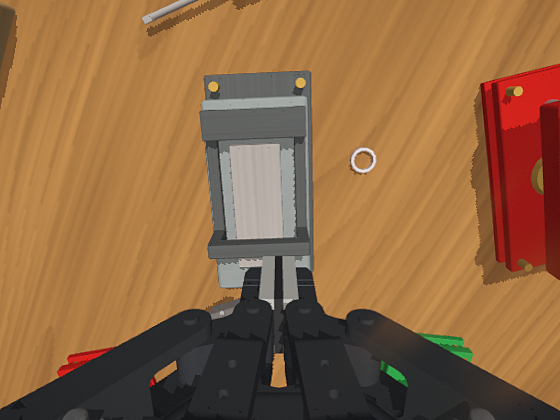

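The wrist view shows the tongue plate at rows 110–138, the bar at rows 145–240 (columns 231–283), and the bridge at rows 235–258. Next I'll turn these into 3D.

Run:
```python
from h import *
np.set_printoptions(precision=4,suppress=True)
s=pickle.load(open("pics/w1.pkl","rb")); P=cloud(s)
yaw=np.radians(25.8)
for c in (250,270):
  for v in list(range(96,262,4)): print(c,v,P[v,c],s["img"][v,c])
# bar mask
img=s["img"].astype(int); m=np.zeros(P.shape[:2],bool); m[141:236,215:300]=1
d=img[:,:,0]-img[:,:,2]
bar=(m&(d>2)&(d<40)&(img[:,:,0]>140)).astype(np.uint8)
bar=cv2.morphologyEx(bar,cv2.MORPH_OPEN,np.ones((3,3)))
cs,_=cv2.findContours(bar,0,2); c=max(cs,key=cv2.contourArea)
print(cv2.minAreaRect(c),cv2.boundingRect(c))
z=np.nanmedian(P[bar>0][:,2]);print("z",z)
xy=onz(s,c[:,0,:],z)[:,:2].astype(np.float32)*1000
print(cv2.minAreaRect(xy))
# bridge px and tongue and housing heights
for n,(u,v) in dict(bridge=(260,244),tongue=(255,125),houR=(288,190),houL=(226,190),legL=(212,190),legR=(301,190)).items(): print(n,P[v,u],s["img"][v,u])
```

```text
250 96 [ 0.6383 -0.1216  0.0293] [101 101 100]
250 100 [ 0.6333 -0.1214  0.091 ] [166 171 168]
250 104 [ 0.6322 -0.1189  0.0907] [162 168 164]
250 108 [ 0.631  -0.1165  0.0918] [116 121 119]
250 112 [ 0.629  -0.1153  0.1087] [ 99 101  99]
250 116 [ 0.6279 -0.113   0.1101] [97 98 97]
250 120 [ 0.6269 -0.1105  0.1085] [96 99 97]
250 124 [ 0.6257 -0.1085  0.1112] [ 98 100  96]
250 128 [ 0.6246 -0.1061  0.1112] [96 97 96]
250 132 [ 0.6236 -0.1037  0.1108] [94 95 94]
250 136 [ 0.6225 -0.1013  0.1108] [96 97 96]
250 140 [ 0.6217 -0.0961  0.0912] [114 117 116]
250 144 [ 0.6203 -0.0966  0.1116] [118 110 107]
250 148 [ 0.6192 -0.0942  0.112 ] [183 173 168]
250 152 [ 0.618  -0.0918  0.1125] [183 175 167]
250 156 [ 0.6169 -0.0894  0.1127] [184 175 170]
250 160 [ 0.6158 -0.0869  0.1122] [186 177 171]
250 164 [ 0.6147 -0.0845  0.113 ] [187 178 171]
250 168 [ 0.6135 -0.0817  0.1114] [186 176 171]
250 172 [ 0.6124 -0.0791  0.1113] [185 176 170]
250 176 [ 0.6113 -0.0771  0.1135] [186 176 170]
250 180 [ 0.6101 -0.0744  0.1129] [186 176 171]
250 184 [ 0.6089 -0.0717  0.1122] [186 176 170]
250 188 [ 0.
[... 2697 characters left out ...]
105]
270 248 [ 0.579  -0.0417  0.1298] [ 99 102  98]
270 252 [ 0.5777 -0.0388  0.1294] [ 96 100  96]
270 256 [ 0.5923 -0.0737  0.2159] [141 138 134]
270 260 [ 0.5922 -0.0737  0.2198] [146 144 139]
((256.2627868652344, 190.06948852539062), (91.8465576171875, 50.00001525878906), 87.70938873291016) (230, 144, 53, 92)
z 0.11236772008205767
((602.3234252929688, -68.79037475585938), (33.7958984375, 65.62313842773438), 28.102773666381836)
bridge [ 0.586  -0.0404  0.1274] [98 98 98]
tongue [ 0.6225 -0.1091  0.1095] [ 99 101  99]
houR [ 0.5805 -0.0744  0.0907] [158 164 160]
houL [ 0.6225 -0.0543  0.0913] [155 160 157]
legL [ 0.6316 -0.0519  0.0979] [98 98 96]
legR [ 0.5731 -0.0804  0.0991] [97 98 96]
```

Run:
```python
from h import *
np.set_printoptions(precision=4,suppress=True)
s=pickle.load(open("pics/w1.pkl","rb"))
img=s["img"].astype(int)
d=img[:,:,0]-img[:,:,2]; bar=(d>4)&(d<40)&(img[:,:,0]>140)
L=[];Rr=[]
for v in range(150,232):
    u=np.nonzero(bar[v,222:290])[0]+222; L.append((u.min()-.5,v));Rr.append((u.max()+.5,v))
T=[]
for u in range(238,278):
    v=np.nonzero(bar[138:170,u])[0]+138; T.append((u,v.min()-.5))
g=img.sum(2)/3
B=[]; 
for u in range(225,262):   # bridge front face bottom->top: bar ends row
    v=np.nonzero(bar[200:250,u])[0]+200; B.append((u,v.max()+.5))
z=.1123
def ln(p,z):
    q=onz(s,np.array(p),z)[:,:2].astype(np.float32); vx,vy,x,y=cv2.fitLine(q,cv2.DIST_HUBER,0,.01,.01).ravel(); return np.array([x,y]),np.array([vx,vy])
for n,p in (("L",L),("R",Rr),("T",T)): print(n,ln(p,z),np.degrees(np.arctan2(*ln(p,z)[1][::-1])))
pl,dl=ln(L,z);pr,dr=ln(Rr,z);pt,dt=ln(T,z)
ey=dl*np.sign(dl[1])+dr*np.sign(dr[1]);ey/=np.linalg.norm(ey); ex=np.array([ey[1],-ey[0]]); yaw=np.arctan2(ex[1],ex[0])
cx=(pl@ex+pr@ex)/2; yend=pt@ey; C=cx*ex+(yend+.045)*ey
print("yaw",np.degrees(yaw),"width",(pl-pr)@ex,"C",C)
P=cloud(s)
q=P[238:262,222:262].reshape(-1,3); q=q[(q[:,2]>.126)&(q[:,2]<.133)]; yy=(q[:,:2]-C)@ey; print("bridge y",np.percentile(yy,[2,50,98]))
q=P[100:142,222:290].reshape(-1,3); q=q[(q[:,2]>.106)&(q[:,2]<.113)]; yy=(q[:,:2]-C)@ey; print("tongue y",np.percentile(yy,[2,50,95,98]))
# check on side/top bar views
t=pickle.load(open("pics/top0.pkl","rb"))
def proj(t,X):
    p=(X-t["origin"])@Rm(t); n=p*[1,-1,-1]; return cv2.projectPoints(n,np.zeros(3),np.zeros(3),K(t),np.array(t["distortion"],float))[0].reshape(-1,2)
X=[np.r_[C+a*ex+b*ey,z] for a,b in ((-.017,-.045),(.017,-.045),(.017,.045),(-.017,.045))]
for n,o,sc in (("top",(255,140),8),("side",(215,155),7)):
    t=pickle.load(open(f"pics/{n}0.pkl","rb")); im=cv2.imread(f"pics/{n}crop.png")
    cv2.polylines(im,[np.round((proj(t,np.array(X))-o+.5)*sc).astype(int)],True,(0,0,255),1); cv2.imwrite(f"pics/{n}chk.png",im)
np.save("pose.npy",np.r_[C,yaw])
```

```text
Traceback (most recent call last):
ValueError: zero-size array to reduction operation maximum which has no identity
```

Run:
```python
from h import *
np.set_printoptions(precision=4,suppress=True)
s=pickle.load(open("pics/w1.pkl","rb"))
img=s["img"].astype(int)
d=img[:,:,0]-img[:,:,2]; bar=(d>4)&(d<40)&(img[:,:,0]>140)
L=[];Rr=[]
for v in range(150,232):
    u=np.nonzero(bar[v,222:290])[0]+222; L.append((u.min()-.5,v));Rr.append((u.max()+.5,v))
T=[]
for u in range(238,278):
    v=np.nonzero(bar[138:170,u])[0]+138; T.append((u,v.min()-.5))
z=.1123
def ln(p,z):
    q=onz(s,np.array(p),z)[:,:2].astype(np.float32); vx,vy,x,y=cv2.fitLine(q,cv2.DIST_HUBER,0,.01,.01).ravel(); return np.array([x,y]),np.array([vx,vy])
for n,p in (("L",L),("R",Rr),("T",T)): print(n,ln(p,z),np.degrees(np.arctan2(*ln(p,z)[1][::-1])))
pl,dl=ln(L,z);pr,dr=ln(Rr,z);pt,dt=ln(T,z)
ey=dl*np.sign(dl[1])+dr*np.sign(dr[1]);ey/=np.linalg.norm(ey); ex=np.array([ey[1],-ey[0]]); yaw=np.arctan2(ex[1],ex[0])
cx=(pl@ex+pr@ex)/2; yend=pt@ey; C=cx*ex+(yend+.045)*ey
print("yaw",np.degrees(yaw),"width",(pl-pr)@ex,"C",C)
P=cloud(s)
q=P[238:262,222:262].reshape(-1,3); q=q[(q[:,2]>.126)&(q[:,2]<.133)]; yy=(q[:,:2]-C)@ey; print("bridge y",np.percentile(yy,[2,50,98]))
q=P[100:142,222:290].reshape(-1,3); q=q[(q[:,2]>.106)&(q[:,2]<.113)]; yy=(q[:,:2]-C)@ey; print("tongue y",np.percentile(yy,[2,50,95,98]))
def proj(t,X):
    p=(X-t["origin"])@Rm(t); n=p*[1,-1,-1]; return cv2.projectPoints(n,np.zeros(3),np.zeros(3),K(t),np.array(t["distortion"],float))[0].reshape(-1,2)
X=[np.r_[C+a*ex+b*ey,z] for a,b in ((-.017,-.045),(.017,-.045),(.017,.045),(-.017,.045))]
for n,o,sc in (("top",(255,140),8),("side",(215,155),7)):
    t=pickle.load(open(f"pics/{n}0.pkl","rb")); im=cv2.imread(f"pics/{n}crop.png")
    cv2.polylines(im,[np.round((proj(t,np.array(X))-o+.5)*sc).astype(int)],True,(0,0,255),1); cv2.imwrite(f"pics/{n}chk.png",im)
np.save("pose.npy",np.r_[C,yaw])
```

```text
L (array([ 0.6231, -0.0717], dtype=float32), array([ 0.4685, -0.8835], dtype=float32)) -62.065796
R (array([ 0.5869, -0.0755], dtype=float32), array([ 0.4747, -0.8801], dtype=float32)) -61.656975
T (array([ 0.6154, -0.099 ], dtype=float32), array([0.8845, 0.4665], dtype=float32)) 27.81052
yaw 28.138615 width 0.03369279 C [ 0.5966 -0.058 ]
bridge y [0.0194 0.0237 0.0291]
tongue y [-0.0679 -0.0585 -0.0496 -0.0489]
```

View pics/topchk.png

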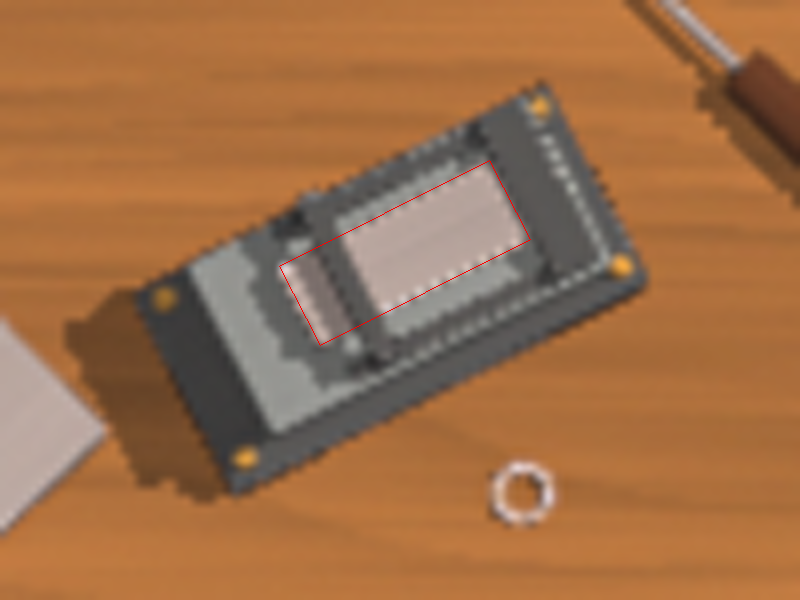

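View pics/sidechk.png

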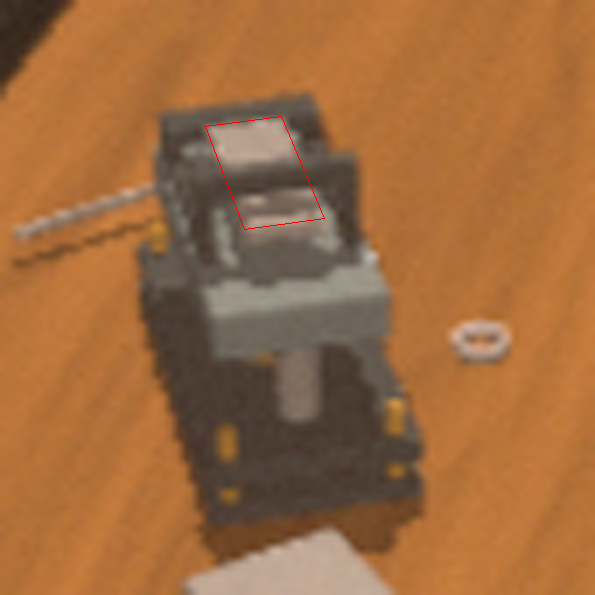

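The bar outline fits all three views: width 33.7 mm, bar top z 0.112, housing 0.0915, bridge y centre 24 mm (slide about 3 mm), yaw 28.1°. Next I'll descend by feel.

```bash
cat >> h.py <<'E'
try: C=np.load("pose.npy")
except Exception: C=np.zeros(3)
EX=np.array([np.cos(C[2]),np.sin(C[2]),0]);EY=np.array([-np.sin(C[2]),np.cos(C[2]),0]);O=np.r_[C[:2],0]
def at(x,y,z): return O+x*EX+y*EY+np.array([0,0,z])
def loc(p): d=np.asarray(p)-O; return np.array([d@EX,d@EY,d[2]])
E
python3 - <<'E'
from h import *
from station import r
np.set_printoptions(precision=4,suppress=True)
q=quat(C[2],True); te=r.tip_extent; print(te)
r.move_to(at(0,0,.17),q)
r.move_straight(at(0,0,.117+te),velocity=.08); r.wait(.2)
f0=np.mean([r.get_contact_force() for _ in range(5)],axis=0); np.save("f0.npy",f0)
print(f0,loc(r.get_tcp_pos()),r.get_qpos(),r.get_time_s())
zt=.117+te; zc=None
for i in range(45):
    st=.0007 
    zt-=st; r.move_straight(at(0,0,zt),velocity=.02)
    f=r.get_contact_force()-f0; tz=loc(r.get_tcp_pos())[2]-te
    print(i,"cmd",round(zt-te,4),"tip",round(tz,4),"f",np.round([f@EX,f@EY,f[2]],2))
    if zc is None and f[2]>2.5: zc=zt-te; print("contact",zc)
    if f[2]>6 and zc is None: break
    if zc and zc-(zt-te)>.0100: print("near home");break
    if f[2]>12.5: break
print(r.get_time_s())
E
```

```text
0.008
[0.1495 0.2802 0.1009] [ 0.0003 -0.0002  0.1258] [-0.1537  0.0964  1.4257  0.      1.6183  2.4968] 4.8083
0 cmd 0.1163 tip 0.1164 f [-1.12  0.22  0.19]
1 cmd 0.1156 tip 0.1155 f [-0.01  0.09 -0.21]
2 cmd 0.1149 tip 0.1148 f [-0.78 -0.53 -0.42]
3 cmd 0.1142 tip 0.1141 f [ 0.87  0.75 -0.28]
4 cmd 0.1135 tip 0.1134 f [ 0.4  -0.08 -0.33]
5 cmd 0.1128 tip 0.113 f [-0.94  0.2   0.4 ]
6 cmd 0.1121 tip 0.1127 f [-0.33  0.26  3.91]
contact 0.11209999999999995
7 cmd 0.1114 tip 0.1117 f [-0.45 -0.2   4.41]
8 cmd 0.1107 tip 0.1108 f [-0.83  0.56  5.5 ]
9 cmd 0.11 tip 0.1101 f [-1.6  -0.07  4.01]
10 cmd 0.1093 tip 0.1095 f [-0.76  0.29  4.66]
11 cmd 0.1086 tip 0.1088 f [-0.95  0.31  4.74]
12 cmd 0.1079 tip 0.1082 f [-1.01  0.74  5.45]
13 cmd 0.1072 tip 0.1075 f [-1.17  0.68  6.12]
14 cmd 0.1065 tip 0.107 f [-1.67  0.58  6.21]
15 cmd 0.1058 tip 0.1063 f [-1.21  0.34  6.15]
16 cmd 0.1051 tip 0.1056 f [-1.52  0.45  5.47]
17 cmd 0.1044 tip 0.105 f [-2.1   0.59  7.25]
18 cmd 0.1037 tip 0.1044 f [-2.21  1.58  6.69]
19 cmd 0.103 tip 0.1038 f [-1.31  0.95  7.38]
20 cmd 0.1023 tip 0.1031 f [-2.65  0.72  7.51]
21 cmd 0.1016 tip 0.1025 f [-0.48  1.11  7.55]
near home
10.3083
```

Contact came at about 0.1127, which matches sight, and the force follows the spring law. Next I'll feel for the stop.

Run:
```python
from h import *
from station import r
f0=np.load("f0.npy"); te=r.tip_extent; zt=.1016+te
def F(n=4):
    a=[]
    for _ in range(n): r.wait(.02); a.append(r.get_contact_force())
    f=np.mean(a,axis=0)-f0; return np.array([f@EX,f@EY,f[2]])
for i in range(16):
    zt-=.0003; r.move_straight(at(0,0,zt),velocity=.02)
    f=F(); tz=loc(r.get_tcp_pos())[2]-te
    print("cmd",round(zt-te,4),"tip",round(tz,4),"f",np.round(f,2))
    if f[2]>13: break
np.save("zt.npy",zt); print(r.get_time_s())
```

```text
cmd 0.1013 tip 0.1023 f [-2.2   0.99  7.93]
cmd 0.101 tip 0.102 f [-2.24  0.84  7.91]
cmd 0.1007 tip 0.1017 f [-2.54  1.49  8.37]
cmd 0.1004 tip 0.1014 f [-2.06  1.08  8.27]
cmd 0.1001 tip 0.1012 f [-2.8   1.34  8.41]
cmd 0.0998 tip 0.1009 f [-1.96  1.09  8.78]
cmd 0.0995 tip 0.1009 f [-2.8   1.12  9.8 ]
cmd 0.0992 tip 0.1009 f [-3.12  1.82 10.87]
cmd 0.0989 tip 0.1009 f [-3.42  2.05 11.58]
cmd 0.0986 tip 0.1009 f [-3.62  2.52 13.3 ]
13.475
```

The plunger is home: tip height froze at 0.1009 after 11.8 mm of travel, and the force then rose. Next I'll slide along +y while holding about 13 N.

Run:
```python
from h import *
from station import r
f0=np.load("f0.npy"); te=r.tip_extent; zt=float(np.load("zt.npy"))
def F(n=4):
    a=[]
    for _ in range(n): r.wait(.015); a.append(r.get_contact_force())
    f=np.mean(a,axis=0)-f0; return np.array([f@EX,f@EY,f[2]])
y=0; pl=[]
for i in range(40):
    y+=.001 if y<.021 else .0005
    r.move_straight(at(0,y,zt),velocity=.02)
    f=F(); p=loc(r.get_tcp_pos())
    print("y",round(y,4),"tcp",np.round(p-[0,0,te],4),"f",np.round(f,2))
    if f[2]>15: zt+=.0004
    elif f[2]<12: zt-=.0004
    if f[2]>25 or -f[1]>12: print("STOP force"); break
    if y>.029: break
np.save("zt.npy",zt); np.save("y.npy",y); print(r.get_time_s())
```

```text
y 0.001 tcp [ 0.0002 -0.      0.1009] f [-3.9  -0.69 11.91]
y 0.002 tcp [2.000e-04 1.000e-04 1.009e-01] f [-3.45 -3.33 12.51]
y 0.003 tcp [0.0002 0.0003 0.1009] f [-2.66 -6.01 11.7 ]
y 0.004 tcp [0.0003 0.0006 0.1009] f [-2.88 -7.39 11.82]
y 0.005 tcp [0.0004 0.0013 0.1009] f [-3.24 -8.75 12.57]
y 0.006 tcp [0.0005 0.0023 0.1009] f [-1.4  -8.49 12.67]
y 0.007 tcp [0.0007 0.0034 0.1009] f [-1.51 -8.33 12.3 ]
y 0.008 tcp [0.0007 0.0044 0.1009] f [-1.68 -8.22 11.92]
y 0.009 tcp [0.0008 0.005  0.1009] f [-2.11 -9.64 13.23]
y 0.01 tcp [0.0009 0.0061 0.1009] f [-1.24 -9.16 12.81]
y 0.011 tcp [0.001  0.0071 0.1009] f [-0.7  -8.93 13.03]
y 0.012 tcp [0.001  0.0081 0.1009] f [-0.82 -8.79 12.82]
y 0.013 tcp [0.001  0.009  0.1008] f [-1.43 -9.78 12.8 ]
y 0.014 tcp [0.001  0.0099 0.1009] f [ -1.16 -10.33  12.8 ]
y 0.015 tcp [0.001  0.0108 0.1009] f [ -1.06 -10.05  12.79]
y 0.016 tcp [0.001  0.0118 0.1008] f [-0.76 -9.69 13.09]
y 0.017 tcp [0.001  0.0129 0.1009] f [ -0.99 -10.16  12.64]
y 0.018 tcp [0.001  0.0139 0.1008] f [-0.83 -9.64 12.71]
y 0.019 tcp [0.001  0.0149 0.1009] f [-0.68 -9.91 12.4
[... 379 characters left out ...]
0.0193 0.1009] f [-1.65 -9.51 12.94]
y 0.024 tcp [0.001  0.0198 0.1008] f [-1.05 -9.87 13.14]
y 0.0245 tcp [0.001  0.0203 0.1009] f [ -0.63 -10.05  13.  ]
y 0.025 tcp [0.001  0.0208 0.1008] f [ -0.46 -10.19  12.82]
y 0.0255 tcp [0.001  0.0214 0.1008] f [ -0.99 -10.5   13.54]
y 0.026 tcp [0.001  0.0218 0.1008] f [ -0.85 -10.5   12.85]
y 0.0265 tcp [0.001  0.0223 0.1008] f [ -1.   -10.09  12.48]
y 0.027 tcp [0.001  0.0229 0.1008] f [-0.77 -9.96 12.37]
y 0.0275 tcp [0.001  0.0234 0.1008] f [ -0.71 -10.36  12.32]
y 0.028 tcp [0.001  0.0239 0.1008] f [-0.88 -9.91 12.77]
y 0.0285 tcp [0.001  0.0244 0.1008] f [ -1.36 -10.12  12.63]
y 0.029 tcp [0.001  0.0248 0.1008] f [ -0.68 -10.53  12.43]
25.1917
```

Finger friction is about 8.5 N, and it rose by 1.5 N at about y = 0.009 when the bridge was picked up. The stop should come near y ≈ 0.0255.

Run:
```python
from h import *
from station import r
f0=np.load("f0.npy"); te=r.tip_extent; zt=float(np.load("zt.npy")); y=float(np.load("y.npy"))
def F(n=5):
    a=[]
    for _ in range(n): r.wait(.015); a.append(r.get_contact_force())
    f=np.mean(a,axis=0)-f0; return np.array([f@EX,f@EY,f[2]])
for i in range(14):
    y+=.0005
    r.move_straight(at(0,y,zt),velocity=.02)
    f=F(); p=loc(r.get_tcp_pos())
    print("y",round(y,4),"tcp",np.round(p-[0,0,te],4),"f",np.round(f,2))
    if f[2]>15: zt+=.0004
    elif f[2]<12: zt-=.0004
    if -f[1]>13.5: print("STOP force"); break
np.save("zt.npy",zt); np.save("y.npy",y)
s=r.snapshot("wrist"); pickle.dump(s,open("pics/w3.pkl","wb")); cv2.imwrite("pics/w3.png",s["img"][:,:,::-1]); print(r.get_time_s())
```

```text
y 0.0295 tcp [0.001  0.0248 0.1009] f [ -0.24 -11.97  12.22]
y 0.03 tcp [0.001  0.0249 0.1008] f [ -0.31 -13.88  11.92]
STOP force
25.9083
```

View pics/w3.png

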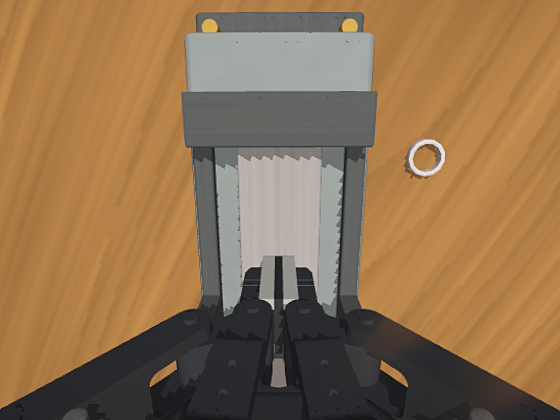

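Hard stop reached: TCP froze at y 0.0248 and the side force jumped by 3.9 N. The picture shows the tongue (rows 92–147) covering the bar's end. Next I'll ease back and lift off.

Run:
```python
from h import *
from station import r
f0=np.load("f0.npy"); te=r.tip_extent; zt=float(np.load("zt.npy"))
def rep(t):
    r.wait(.1); f=r.get_contact_force()-f0; print(t,np.round(loc(r.get_tcp_pos())-[0,0,te],4),np.round([f@EX,f@EY,f[2]],2))
for y in (.026,.022,.019): r.move_straight(at(.001,y,zt),velocity=.02); rep(y)
for z in (.0005,.001,.002,.003,.005): r.move_straight(at(.001,.019,zt+z),velocity=.02); rep(("z",z))
r.move_straight(at(.001,.015,zt+.012),velocity=.04); rep("up")
r.move_straight(at(.001,.015,.22),velocity=.1); r.move_straight(at(0,0,.26),velocity=.1); r.wait(.2); rep("end")
for n in ("wrist","top","side"):
    s=r.snapshot(n); pickle.dump(s,open(f"pics/{n}4.pkl","wb")); cv2.imwrite(f"pics/{n}4.png",s["img"][:,:,::-1])
print(r.get_time_s())
```

```text
0.026 [0.0013 0.0246 0.1008] [-6.41 -0.15 18.84]
0.022 [0.0014 0.0242 0.1008] [-8.93 12.35 23.12]
0.019 [0.002  0.0216 0.1008] [-5.57 13.64 22.41]
('z', 0.0005) [0.002  0.0215 0.1008] [-5.14 12.33 20.94]
('z', 0.001) [0.002  0.0214 0.1008] [-3.8  11.62 18.45]
('z', 0.002) [0.002  0.0208 0.1009] [-1.71  7.71 13.88]
('z', 0.003) [0.002  0.0206 0.1009] [-1.12  6.24 10.05]
('z', 0.005) [0.0019 0.02   0.1025] [0.91 4.88 8.2 ]
up [0.0007 0.015  0.1078] [-0.24 -0.03 -0.33]
end [-1.000e-04  3.000e-04  2.513e-01] [-0.01 -0.67 -0.05]
31.625
```

View pics/wrist4.png

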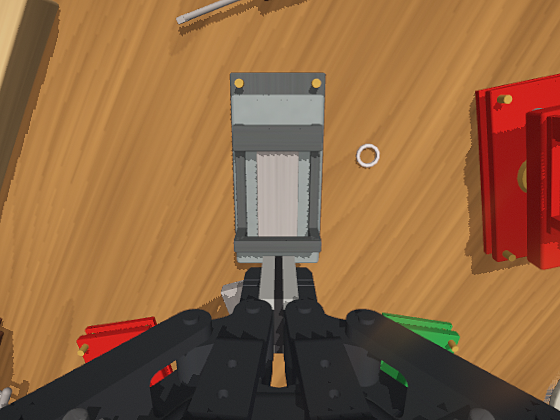

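View pics/top4.png

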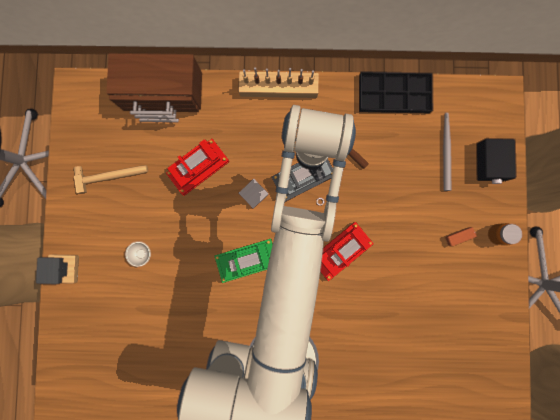

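Run:
```python
from h import *
s=pickle.load(open("pics/wrist4.pkl","rb")); P=cloud(s)
L=np.stack([(P[:,:,:2]-C[:2])@EX[:2],(P[:,:,:2]-C[:2])@EY[:2],P[:,:,2]],-1)
def st(n,q): print(n,len(q),"z",np.median(q[:,2]).round(4),"x",np.percentile(q[:,0],[2,98]).round(4),"y",np.percentile(q[:,1],[2,98]).round(4))
st("bar",L[160:230,262:293].reshape(-1,3)); st("housing top",L[100:118,245:310].reshape(-1,3))
q=L[118:156,245:310].reshape(-1,3); st("tongue",q[(q[:,2]>.105)&(q[:,2]<.115)])
q=L[232:262,240:262].reshape(-1,3); st("bridge",q[(q[:,2]>.125)&(q[:,2]<.135)])
d=s["img"].astype(int);d=d[:,:,0]-d[:,:,2]
v=[np.nonzero((d[140:180,u]>4)&(s["img"][140:180,u,0]>140))[0].min()+139.5 for u in range(266,290)]
print("tongue edge y at z=.1105:",np.median([loc(p)[1] for p in onz(s,np.c_[range(266,290),v],.1105)]))
```

```text
bar 2170 z nan x [nan nan] y [nan nan]
housing top 1170 z nan x [nan nan] y [nan nan]
tongue 1684 z 0.11 x [-0.024   0.0244] y [-0.0519 -0.0327]
bridge 281 z 0.129 x [0.0129 0.0296] y [0.0357 0.045 ]
tongue edge y at z=.1105: -0.02926899056201222
```

Run:
```python
from h import *
from station import r
s=pickle.load(open("pics/wrist4.pkl","rb")); P=cloud(s)
print(np.nanmedian(P[165:228,264:292,2]),np.nanmedian(P[102:116,245:310,2]))
a=cv2.imread("pics/top0.png").astype(int);b=cv2.imread("pics/top4.png").astype(int)
print(r.get_contact_force(),r.get_time_s())
r.sign_off()
```

```text
0.10218076743814042 0.09146354713839214
[ 0.84646374 -0.19862356  0.13644036] 31.625
the job is handed in; nothing more can be done
```

The grey clamp is shut: the plunger is held down under the keeper's tongue. I handed the job in at 31.6 s with the gripper clear of everything.

- **Press:** With the fingers closed, I pressed the bar down about 11.8 mm by feel. It stopped moving at about 13 N, so I took it as home.
- **Slide:** Holding it down at about 13 N, I pushed the bridge along +y until it hit its stop. The tip stopped at y = 24.8 mm and the side force rose from about 10 N to 13.9 N.
- **Keeper check:** After lifting off, the bridge centre measured about 40.5 mm and the tongue edge about -32.7 mm. Both agree with a slide of 19–20 mm.
- **Plunger check:** The bar top is 10.7 mm above the housing, about 1.5 mm above the home height, resting up against the tongue.
- **Bystanders:** In the before and after top views, the bystanders in view look unmoved. I judged this by eye only, and the arm partly hides the file.

Two results were not as clean:

- **Press force:** While I eased the fingers back along the bar, the downward force briefly rose to about 23 N on the plunger at its stop. That is more than I intended, but well below the limits.
- **Tongue edge:** A second, colour-based reading of the tongue edge gave -29.3 mm. I think shadow on the bar shifted it, so I relied on the depth reading.

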